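# Press the soap box's clip-on lid shut all round

### The job

The lid of the soap box is on, but the rim section on each of its four sides still stands up. With the fingertips press each section down until it clicks shut and lies flush, pressing firmly but not leaning hard on the box. Do not pick up, tip or push away the box, and leave the soap bar, the weight and the salve tin beside it alone.

Things in the scene. Friction and masses are not known exactly. Their poses are not given: they have to be found in the camera images.
- soap_box: Clear plastic box of soap bars, loose, about 1.2 kg, white lid 110 mm (box x) by 104 mm (box y), flat top 126 mm above the counter. Origin: centre of underside; z up, x away from the robot and about 30 degrees to its right (yaw -1.02 to -0.22), y to its left. The lid's middle panel (54 x 48 mm) and corners are seated and fixed; the rim section on each side, hinged at its inner edge, starts raised; shut = flush with the panel
- rim_far_press (a point): Point on the top of the rim section of the side away from the robot (+x of the box), halfway along the section and 20 mm out from its hinge line, among the thumb ribs. The section is a white flap 44 mm long, 28 mm wide, 4 mm thick; its hinge line is 26 mm from the box's centre, 124 mm above the counter. Raised, this point is about 131 mm above the counter; shut, 126 mm
- rim_far (a joint): Angle of the rim section of the side away from the robot (+x of the box): 0 = raised (outer edge about 8 mm above the lid), 0.28 rad = clicked shut, flush. It resists with up to about 8 N at the press point, snaps shut by itself once past the middle (0.14 rad), and springs back up if let go before that; shut, it stays
- rim_left_press (a point): Point on the top of the rim section of the side to the robot's left (+y of the box), halfway along the section and 20 mm out from its hinge line, among the thumb ribs. The section is a white flap 50 mm long, 28 mm wide, 4 mm thick; its hinge line is 23 mm from the box's centre, 124 mm above the counter. Raised, this point is about 131 mm above the counter; shut, 126 mm
- rim_left (a joint): Angle of the rim section of the side to the robot's left (+y of the box): 0 = raised (outer edge about 8 mm above the lid), 0.28 rad = clicked shut, flush. It resists with up to about 8 N at the press point, snaps shut by itself once past the middle (0.14 rad), and springs back up if let go before that; shut, it stays
- rim_near_press (a point): Point on the top of the rim section of the side towards the robot (-x of the box), halfway along the section and 20 mm out from its hinge line, among the thumb ribs. The section is a white flap 44 mm long, 28 mm wide, 4 mm thick; its hinge line is 26 mm from the box's centre, 124 mm above the counter. Raised, this point is about 131 mm above the counter; shut, 126 mm
- rim_near (a joint): Angle of the rim section of the side towards the robot (-x of the box): 0 = raised (outer edge about 8 mm above the lid), 0.28 rad = clicked shut, flush. It resists with up to about 8 N at the press point, snaps shut by itself once past the middle (0.14 rad), and springs back up if let go before that; shut, it stays
- rim_right_press (a point): Point on the top of the rim section of the side to the robot's right (-y of the box), halfway along the section and 20 mm out from its hinge line, among the thumb ribs. The section is a white flap 50 mm long, 28 mm wide, 4 mm thick; its hinge line is 23 mm from the box's centre, 124 mm above the counter. Raised, this point is about 131 mm above the counter; shut, 126 mm
- rim_right (a joint): Angle of the rim section of the side to the robot's right (-y of the box): 0 = raised (outer edge about 8 mm above the lid), 0.28 rad = clicked shut, flush. It resists with up to about 8 N at the press point, snaps shut by itself once past the middle (0.14 rad), and springs back up if let go before that; shut, it stays
- soap_bar: White bar of soap, a rounded oval 55 x 85 x 40 mm, loose, beyond the far side of the box. Origin: centre of its underside. To be left alone
- iron_weight: Dark iron scale weight with a knob, 54 mm across, 50 mm high, loose, beside the right side of the box, towards its far end. Origin: centre of its underside. To be left alone
- salve_tin: Round tin with a flat lid, 63 mm across, 30 mm high, loose, beside the right side of the box, towards its near end. Origin: centre of its underside. To be left alone
- hatch_sill (a point): Middle of the top of the fixed wooden sill, 125 mm above the counter, of the open, unglazed hatch in the shop front through which the arm reaches in. The sill is 65 mm deep and runs 318 mm each way from here, towards world (0.5, 0.87) and (-0.5, -0.87). A tall post stands at each end; at the right-hand post, from 555 mm up, a display case juts 46 mm into the opening and 170 mm into the shop
- till_box: Fixed dark wooden drawer box, 182 mm high, to the left of the soap box. Its side facing the soap box runs from about world (0.51, 0.25) to (0.71, 0.14); where the box stands nearest, the gap beside the lid is only about 15 mm, but the lid is 126 mm high
There are look-alikes about, which are no part of the job. Of the things that look like the soap_box, the largest one is meant.

How it is judged:
By the outcome, as a careful person would: the job done as asked, in the order asked, and still so for the second after the job is handed in, with the robot touching nothing.
It also fails if it takes over 45 s, if anything falls off the work surface, if the arm or the gripper's body presses on something with over 40 N, if the wrist force passes 120 N, or if a joint passes its speed limit or range.

### The arm

A 6-joint arm with a two-finger parallel gripper is mounted at the origin on a cart in front of the work surface, level with it; the furniture and walls round the work are solid. World frame = base frame: x ahead of the robot, y to its left, z up, the work surface at z = 0. Lengths are in mm, angles in degrees, forces in N, time in s.
With the tool pointing down it reaches from about 250 to 725 mm from the base axis. Payload 4 kg.
Tool frame: the origin (TCP) lies on the centre line of the jaws, within the pads' length; the fingertips stand arm.finger_overhang ahead of it and the grasp point (between the pads) lies 11 mm behind it (arm.finger_overhang is the distance from the TCP to the fingertips, in mm); z points along the fingers, x is the direction in which the jaws open and shut, and the axes are right-handed (so a half turn about z gives the same grasp; the last joint's range is limited). The gripper opens to 85 mm and grips with 20 to 120 N. Pads are 22 mm wide; open, the fingers measure 114 mm over their backs; the gripper's body (76 mm by 85 mm) begins 54 mm behind the grasp point. The pads swing forward as they close: fully open they stand 13 mm farther back than shut.
Start: joints at [67.724, 13.785, 0.286, 76.501, 0, 90], TCP at [189.537, 462.683, 239.306] pointing down, gripper open.
Joint ranges: [-155.79, 155.79], [-60.16, 107.12], [-62.33, 73.08], [-114, 123.19], [-81.49, 82.49], [-180, 180]. Speed limits (degrees/s): [159.86, 159.86, 180, 180, 180, 180].

### API

Orientations are given as a 3x3 rotation matrix whose columns are the frame's x, y, z axes.
In Python, from rig import arm gives the robot as it stands.
- The arm moves only by the shell command python3 -m jog 'ROWS' [FORCE]. ROWS is JSON, one flat list of numbers, 7 for each row, row after row: the gripper's target within -1 to 1 (shut at 1, half-way at 0, fully open at -1), then the shift along the tool's x, y, z in units of 40 mm (1.0 is 40 mm), then the turn, a rotation vector about the tool's x, y, z in units of 6 degrees (1.0 is 6 degrees). A call has 1 to 5 rows; each row is the pose to reach, as a shift and turn from the pose commanded when the call began, along the tool's axes at that moment; what a row does not reach only later rows make up. A row lasts 1/12 s, in which the tool goes at most 41.7 mm and 7.16 degrees, less where a joint would pass 70% of its speed; a pose out of reach is approached as far as the arm can. A call with a gripper value outside its range is refused whole. The fingers move at their own pace and stop on an object; FORCE is the grip in N (left out, the last holds). Time passes only in rows, so rows that repeat a pose let the fingers close. It gives the time, the measured TCP pose, the force and the opening at its end, in the units of the state.
- arm.observe(): the state, without advancing time (a new reading comes with each control period).
- arm.camera(name): name is "scene" or "top" or "wrist"; returns a dict with "color" (420x560x3 uint8, blue, green, red), "range_z" (420x560 float32, mm along the optical axis (not along the pixel's ray), 0 where there is no reading), "mtx" (3x3 intrinsics, pixels), "camera_from_world" (4x4, takes a point from world to camera coordinates); the wrist camera has in their place "T_tool_cam" (4x4, takes a point from camera to tool coordinates, whose origin is the TCP and whose axes are the tool frame's). Camera axes: x right, y up, looking along -z (the intrinsics and any distortion apply to the point x, -y, -z); pixel columns grow to the right and rows downward; lengths in mm; the calibration is good to about 2 mm. The wrist camera is an equidistant fisheye: a pixel r from the principal point sees the ray r / f radians off the axis. A picture is of the moment at which its call begins: read the wrist's pose just before it.
- arm.finish_job(): hands the job in, once; it reports no verdict.
Trained networks look in a picture, given as the dict that the camera call returned (one of the last four; its "shot" number tells which), for a name from the list of things; names that differ only in an ending like _2 or _b are one class to them, and where a whole thing is asked for, a point or a joint stands for the part that bears it (a point fixed in the world has none). Each returns a list of dicts, best first, with "p" (0 to 1); they miss things now and then, are a little off and sometimes report something else, mostly with a low value. They report only what shows in the picture. A call takes as long as a camera call. They do not tell look-alikes from the thing itself.
- arm.cut_out(picture, thing): "pixels" (420x560 bool, what is visible of it) and "extent" ([left, top, width, height] in pixels, round what is visible of it).
The state is a dict: "time": time; "qpos": joint angles; "qd": joint speeds; "joint_efforts": joint torques, N m; "eef_pos": TCP position; "tcp_rot": TCP orientation; "force": force on the tool from outside, world axes, zero at the start; "moment": the same for the moment, N m; "opening": finger opening in mm.
Only numpy, scipy, OpenCV 4.12 (cv2) and the standard library are available. Lean on these libraries where they do the work, as an engineer would, in place of code of your own. Each camera call takes 0.05 s, during which the arm holds its last target.

## Working session

There is one attempt and no reset: what is moved stays moved. The work goes in short steps, Python scripts to look and compute and a shell command to move; the robot and the scene stay as the last step left them, time stands still between calls to the robot, and variables do not carry over. Pictures are saved under pics/ and viewed, and the job is handed in when it is done.

```bash
ls; mkdir -p pics; python3 - <<'E'
from rig import arm
import cv2,numpy as np
s=arm.observe();print(s)
print(arm.finger_overhang)
for n in("scene","top","wrist"):
    p=arm.camera(n);cv2.imwrite(f"pics/a_{n}.png",p["color"]);np.savez(f"a_{n}.npz",**{k:v for k,v in p.items() if isinstance(v,np.ndarray)})
    print(n,p.keys(),p["mtx"])
    for t in("soap_box","rim_far","salve_tin","iron_weight","soap_bar"):
        print(t,[(d["p"],d["extent"]) for d in arm.cut_out(p,t)])
E
```

```text
pics
{'time': 0.0, 'qpos': array([6.77250537e+01, 1.38315659e+01, 2.14516811e-01, 7.64998211e+01,
       9.50993953e-04, 8.99998392e+01]), 'qd': array([-0.04446471, -0.00268047,  0.09461319,  0.00816911,  0.04225887,
        0.02496607]), 'joint_efforts': array([-4.18655770e-05, -3.72315466e+01,  2.52409798e+01,  1.72022008e-02,
       -2.53272168e-05, -8.38358343e-07]), 'eef_pos': array([189.29542351, 462.13835331, 238.42377466]), 'tcp_rot': array([[ 3.79048171e-01,  9.25376606e-01, -7.88537195e-04],
       [ 9.25374693e-01, -3.79048991e-01, -1.88126142e-03],
       [-2.03976953e-03, -1.66036655e-05, -9.99997920e-01]]), 'force': array([-0.14110834,  0.40261068,  0.34743073]), 'moment': array([ 0.03077541,  0.02596438, -0.00998974]), 'opening': 85.33946863687116}
8.0
scene dict_keys(['color', 'range_z', 'mtx', 'camera_from_world', 'shot']) [[392.47064804   0.         286.14643961]
 [  0.         392.47064804 206.45322877]
 [  0.           0.           1.        ]]
soap_box [(0.96, [242.3, 157.9, 61.3, 75.7]), (0.93, [205.3, 247.0, 53.6, 71.8]), (0.6, [282.2, 263.2, 57.4, 72.1])]
rim_
[... 454 characters left out ...]
 381.29224445 205.15776404]
 [  0.           0.           1.        ]]
soap_box [(0.85, [248.9, 211.7, 58.4, 63.9]), (0.72, [318.4, 123.3, 37.3, 40.7]), (0.58, [346.2, 169.3, 46.2, 45.3])]
rim_far [(0.62, [275.5, 220.9, 22.1, 14.8]), (0.45, [353.1, 192.4, 14.1, 12.0])]
salve_tin [(0.66, [311.1, 244.5, 21.5, 24.5])]
iron_weight [(0.8, [315.7, 219.9, 17.9, 21.2])]
soap_bar [(0.92, [282.4, 194.5, 30.8, 23.0])]
wrist dict_keys(['color', 'range_z', 'mtx', 'T_tool_cam', 'shot']) [[325.1922621    0.         278.60614621]
 [  0.         325.1922621  208.96088807]
 [  0.           0.           1.        ]]
soap_box [(0.59, [97.8, 403.7, 32.7, 14.7])]
rim_far []
salve_tin []
iron_weight []
soap_bar []
```

View pics/a_scene.png

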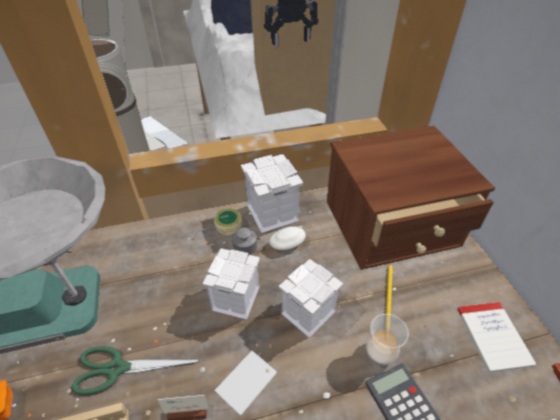

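View pics/a_top.png

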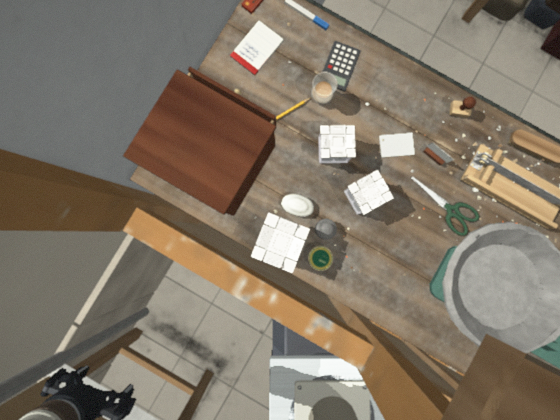

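View pics/a_wrist.png

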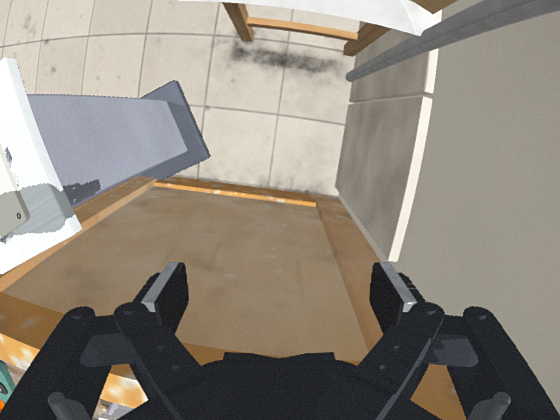

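The top picture shows three look-alikes, at (280,243), (337,143) and (370,192). The first is the largest, and it has the soap bar beyond it and the weight and tin on its right, which fits the description. I'll confirm it in a crop and measure it.

```bash
cat > h.py <<'E'
import numpy as np,cv2
def cloud(d):
    K=d["mtx"];z=d["range_z"].astype(float)
    v,u=np.mgrid[:z.shape[0],:z.shape[1]]
    P=np.stack([(u-K[0,2])/K[0,0]*z,-(v-K[1,2])/K[1,1]*z,-z],-1)
    T=np.linalg.inv(d["camera_from_world"])
    W=P@T[:3,:3].T+T[:3,3]; W[z==0]=np.nan
    return W
def proj(d,p):
    T=d["camera_from_world"];K=d["mtx"];c=np.asarray(p)@T[:3,:3].T+T[:3,3]
    return np.stack([K[0,0]*c[...,0]/-c[...,2]+K[0,2],-K[1,1]*c[...,1]/-c[...,2]+K[1,2]],-1)
E
python3 - <<'E'
import numpy as np,cv2
from h import *
t=dict(np.load("a_top.npz"));s=dict(np.load("a_scene.npz"))
c=np.linalg.inv(t["camera_from_world"])[:3,3];print("topcam",c,"scenecam",np.linalg.inv(s["camera_from_world"])[:3,3])
for n,d,b in(("top",t,(280,243)),("scene",s,(272,180))):
    W=cloud(d);print(n,"box px",W[b[1],b[0]])
    for ctr in ([(280,243),(337,143),(370,192),(321,258),(325,230),(297,205),(235,280),(190,235),(330,330)] if n=="top" else []): print(ctr,W[ctr[1],ctr[0]].round())
    # lid pts
    c0=W[b[1],b[0]]
    m=(abs(W[...,2]-130)<12)&(np.hypot(W[...,0]-c0[0],W[...,1]-c0[1])<85)
    P=W[m];
    hull=P[:,:2].astype(np.float32)
    r=cv2.minAreaRect(hull);print(n,m.sum(),r, np.percentile(P[:,2],[5,50,95]))
im=t["color"][195:290,235:350];cv2.imwrite("pics/b_top.png",cv2.resize(im,None,fx=6,fy=6,interpolation=cv2.INTER_CUBIC))
im=s["color"][145:275,200:330];cv2.imwrite("pics/b_scene.png",cv2.resize(im,None,fx=4.5,fy=4.5,interpolation=cv2.INTER_CUBIC))
E
```

```text
topcam [ 472.44093995  123.07735359 1010.34458384] scenecam [ 945.21299918 -325.40883803  682.8164733 ]
top box px [449.69088819 130.88030626 126.29888937]
(280, 243) [450. 131. 126.]
(337, 143) [692.  -7.  97.]
(370, 192) [572. -86.  99.]
(321, 258) [409.  27.  31.]
(325, 230) [480.  18.  49.]
(297, 205) [544.  89.  42.]
(235, 280) [365. 234. 125.]
(190, 235) [467. 354.  60.]
(330, 330) [252.  16. 124.]
top 2088 ((450.47601318359375, 131.95425415039062), (105.03816223144531, 111.01177978515625), 68.47834777832031) [124.17283678 127.75689608 134.01841649]
scene box px [471.9637599  116.84858769 125.95140448]
scene 1587 ((454.2451171875, 131.67298889160156), (104.31941986083984, 112.78724670410156), 69.21034240722656) [122.18688515 125.64120381 132.08405191]
```

View pics/b_top.png

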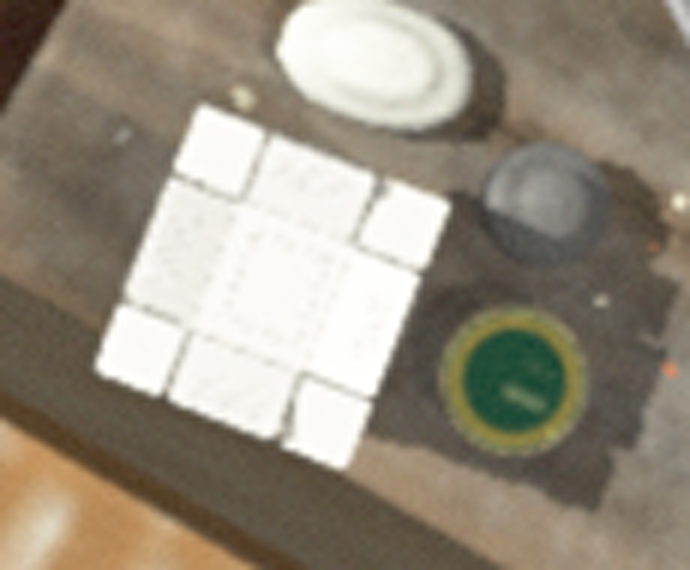

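View pics/b_scene.png

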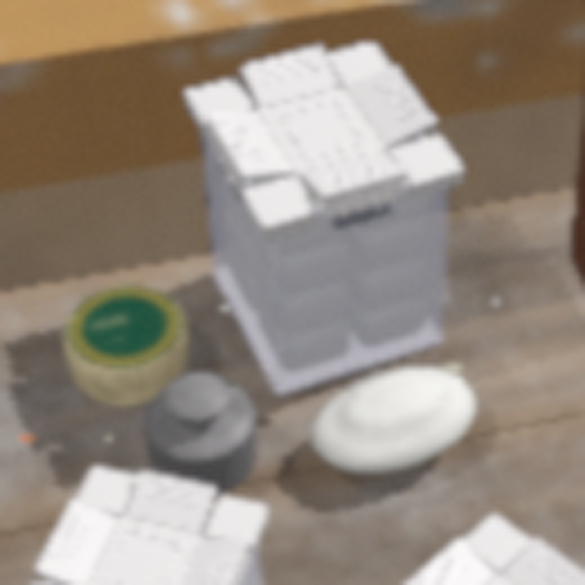

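The crop confirms it: lid at 126 mm, the other two at about 98 mm, all four flaps raised, tin and weight on its right and soap bar beyond. Next I'll measure the hatch geometry and the press points.

```bash
python3 - <<'E'
import numpy as np,cv2
from h import *
t=dict(np.load("a_top.npz"));s=dict(np.load("a_scene.npz"))
n=np.array([.866,-.5]);u=np.array([.5,.866])
P=np.concatenate([cloud(t).reshape(-1,3),cloud(s).reshape(-1,3)]);P=P[~np.isnan(P).any(1)]
a=P[:,:2]@n;b=P[:,:2]@u
m=(abs(P[:,2]-125)<4)&(a>120)&(a<300)
print("sill n",np.percentile(a[m],[2,50,98]),"u",np.percentile(b[m],[1,50,99]))
for z0 in range(150,900,75):
    m=(P[:,2]>z0)&(P[:,2]<z0+75)&(a>80)&(a<450)&(abs(b)<700)
    h,_,_=np.histogram2d(a[m],b[m],bins=[np.arange(80,451,60),np.arange(-500,701,60)])
    print(z0);print(h.astype(int))
# poses
for deg in(-21.5,-21):
  y=np.radians(deg);x=np.array([np.cos(y),np.sin(y)]);yy=np.array([-x[1],x[0]])
  c=np.array([452.,132])
  for k,v in dict(far=46*x,left=43*yy,near=-46*x,right=-43*yy).items(): print(deg,k,(c+v).round(1))
# verify heights
for nm,d in(("top",t),("scene",s)):
  W=cloud(d).reshape(-1,3);y=np.radians(-21.5);x=np.array([np.cos(y),np.sin(y)]);yy=np.array([-x[1],x[0]])
  L=np.stack([(W[:,:2]-c)@x,(W[:,:2]-c)@yy],-1)
  m=(W[:,2]>115)&(W[:,2]<145)&(abs(L)<75).all(1)
  print(nm,"ext",np.percentile(L[m],[0.5,99.5],axis=0).round(1), "mid z",np.median(W[(abs(L)<18).all(1)&m][:,2]))
  for k,v in dict(far=(46,0),left=(0,43),near=(-46,0),right=(0,-43)).items():
    q=m&(np.hypot(*(L-v).T)<7);print(k,q.sum(),np.median(W[q][:,2]).round(1))
E
```

```text
sill n [167.96304206 201.11492748 291.54067446] u [ 33.40563012 343.18623564 688.36835546]
150
[[   0    0    0    0    0    0    0    0  105   33    0    0    0    0
     0    0    0    0    0    0]
 [   0    0    0    0   73  817  504    0  395    0    0    0    0    0
     0    0    0    0    0  458]
 [   0    0    0    0    0    0  179  780 1376    0    0    0    0    0
     0    0    0    0    0  887]
 [   0    0    0    0    0    0    0    0    0    0    0    0    0    0
     0    0   44   61   57   60]
 [   0    0    0    0    0    0    0    0    0    0    0    0    0    0
     0    0 1001 1195 1176 1157]
 [   0    0    0   10    0    2    4    0    0    0    0    0    0    0
     0    0 1068 1264 1238 1203]]
225
[[   0    0    0    0    0    0    0    0  227   79    0    0    0    0
     0    0    0    0    0    0]
 [   0    0    0    0    0  580  697    0  515    0    0    0    0    0
     0    0    0    0    0  588]
 [   0    0    0    0    0    0  290 1043 1745    0    0    0    0    0
     0    0    0    0    0 1102]
 [   0    0    0    0    0    0    0    0    0    0    
[... 4210 characters left out ...]
0]]
825
[[0 0 0 0 0 0 0 0 0 0 0 0 0 0 0 0 0 0 0 0]
 [0 0 0 0 0 0 0 0 0 0 0 0 0 0 0 0 0 0 0 0]
 [0 0 0 0 0 0 0 0 0 0 0 0 0 0 0 0 0 0 0 0]
 [0 0 0 0 0 0 0 0 0 0 0 0 0 0 0 0 0 0 0 0]
 [0 0 0 0 0 0 0 0 0 0 0 0 0 0 0 0 0 0 0 0]
 [0 0 0 0 0 0 0 0 0 0 0 0 0 0 0 0 0 0 0 0]]
-21.5 far [494.8 115.1]
-21.5 left [467.8 172. ]
-21.5 near [409.2 148.9]
-21.5 right [436.2  92. ]
-21 far [494.9 115.5]
-21 left [467.4 172.1]
-21 near [409.1 148.5]
-21 right [436.6  91.9]
top ext [[-56.1 -52.1]
 [ 53.2  51.2]] mid z 126.36111574818278
far 29 132.4
left 29 132.2
near 31 132.1
right 30 132.5
scene ext [[-52.7 -51. ]
 [ 56.9  51.8]] mid z 124.74861789876684
far 18 130.6
left 23 130.7
near 19 130.7
right 17 131.4
```

```bash
python3 -m jog '[1,-0.3,0.5,-0.3,0,0,0, 1,-0.8,1.2,-0.6,0,0,0, 1,-1.3,2,-0.6,0,0,0, 1,-1.9,3,-0.6,0,0,0, 1,-2.5,3.9,-0.6,0,0,0]'
```

```text
time: 1.32
eef_pos: [293.1, 315.5, 263.7]
tcp_rot: [[0.378, 0.926, 0.001], [0.926, -0.378, 0.001], [0.001, 0.001, -1.0]]
force: [1.0, 0.6, 0.4]
opening: 25.7
```

```bash
python3 -m jog '[1,-0.5,0.8,0,0,0,0, 1,-1.0,1.6,0,0,0,0, 1,-1.55,2.45,0,0,0,0, 1,-2.1,3.3,0,0,0,0, 1,-2.66,4.17,0,0,0,0]'; python3 -m jog '[1,0,0,0.3,0,0,0,1,0,0,0.8,0,0,0,1,0,0,1.2,0,0,0,1,0,0,1.2,0,0,0]'
python3 - <<'E'
from rig import arm
import cv2
print(arm.finger_overhang,arm.observe()["qpos"])
for n in("scene","wrist"):
    p=arm.camera(n);cv2.imwrite(f"pics/c_{n}.png",p["color"])
E
```

```text
time: 1.73
eef_pos: [407.0, 153.1, 263.6]
tcp_rot: [[0.379, 0.926, 0.001], [0.926, -0.379, 0.0], [0.001, 0.001, -1.0]]
force: [0.7, 0.2, -0.3]
opening: 0.4
time: 2.07
eef_pos: [404.5, 153.4, 212.4]
tcp_rot: [[0.38, 0.925, -0.006], [0.925, -0.38, -0.002], [-0.004, -0.004, -1.0]]
force: [-0.5, -1.1, -0.6]
opening: 0.1
8.0 [ 2.07672899e+01  7.28758392e+00 -1.18382784e+01  7.12122682e+01
  1.75426607e-03  4.31290609e+01]
```

View pics/c_scene.png

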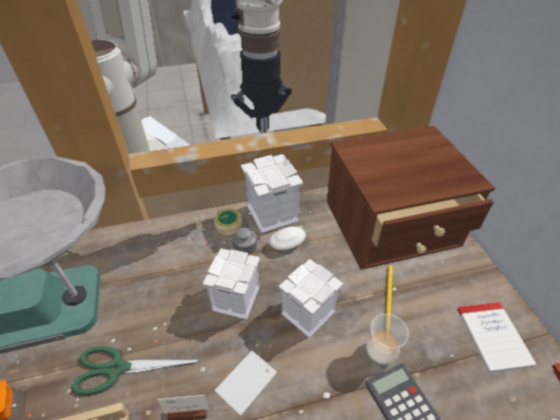

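View pics/c_wrist.png

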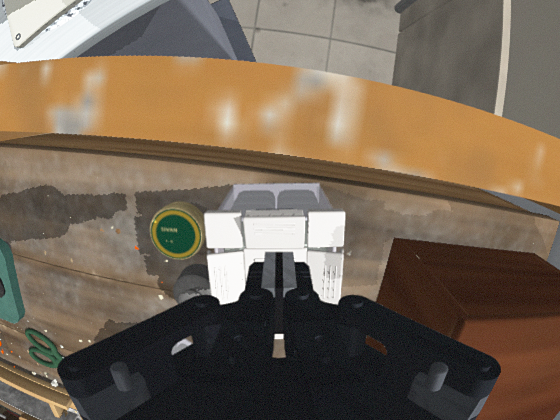

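Scene shows the shut gripper at (264,120), hovering over the near side. Wrist shows the near flap at (275,230), centred in front of the fingers. I'll lower in steps.

```bash
python3 -m jog '[1,0,0,0.4,0,0,0,1,0,0,1,0,0,0,1,0,0,1.2,0,0,0,1,0,0,1.2,0,0,0,1,0,0,1.2,0,0,0]'
```

```text
time: 2.58
eef_pos: [406.5, 155.1, 168.1]
tcp_rot: [[0.379, 0.926, 0.0], [0.926, -0.379, 0.0], [0.0, 0.0, -1.0]]
force: [-1.1, -0.2, 0.6]
opening: -0.2
```

```bash
python3 -m jog '[1,-0.12,0.11,0.25,0,0,0,1,-0.12,0.11,0.5,0,0,0,1,-0.12,0.11,0.5,0,0,0,1,-0.12,0.11,0.5,0,0,0]'
```

```text
time: 2.92
eef_pos: [409.0, 148.9, 148.4]
tcp_rot: [[0.379, 0.925, 0.001], [0.925, -0.379, 0.0], [0.001, 0.001, -1.0]]
force: [0.0, 0.1, -0.2]
opening: 0.1
```

```bash
python3 -m jog '[1,0,0,0.1,0,0,0,1,0,0,0.2,0,0,0,1,0,0,0.2,0,0,0]'; python3 - <<'E'
from rig import arm
import cv2
p=arm.camera("scene");cv2.imwrite("pics/d_scene.png",cv2.resize(p["color"][100:250,190:340],None,fx=4,fy=4,interpolation=cv2.INTER_CUBIC))
E
```

```text
time: 3.17
eef_pos: [409.2, 149.3, 139.8]
tcp_rot: [[0.379, 0.925, 0.002], [0.925, -0.379, 0.001], [0.002, 0.001, -1.0]]
force: [0.5, 1.3, 3.3]
opening: 0.2
```

View pics/d_scene.png

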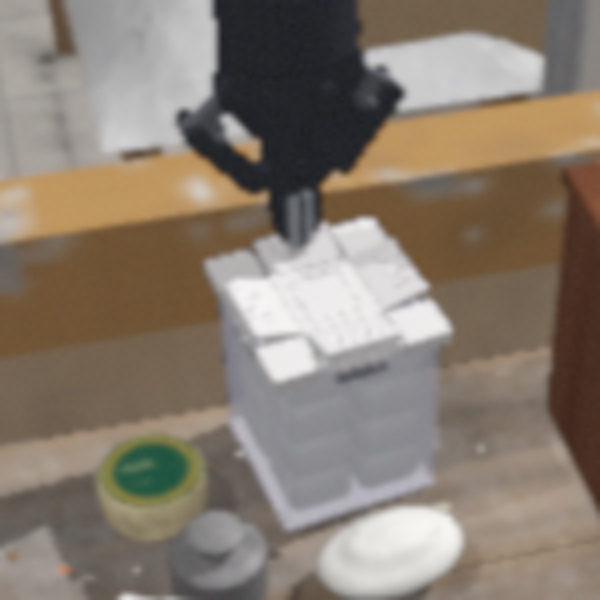

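The tips rest centred on the near flap (crop (298,235)), with about 3 N of contact. I'll press in small steps.

```bash
for i in 1 2; do python3 -m jog '[1,0,0,0.025,0,0,0,1,0,0,0.05,0,0,0]'|grep -v rot; done
```

```text
time: 3.38
eef_pos: [408.8, 148.8, 137.6]
force: [1.0, 0.5, -0.4]
opening: 0.0
time: 3.55
eef_pos: [408.1, 148.3, 134.9]
force: [-0.2, -0.5, 1.0]
opening: 0.2
```

```bash
for i in 1 2; do python3 -m jog '[1,0,0,0.02,0,0,0,1,0,0,0.03,0,0,0]'|grep -v rot; done
```

```text
time: 3.72
eef_pos: [408.1, 148.3, 134.1]
force: [-1.9, -0.1, 5.1]
opening: -0.1
time: 3.88
eef_pos: [408.1, 148.4, 133.9]
force: [-5.5, -1.1, 13.3]
opening: 0.2
```

The near flap clicked and bottomed out flush at TCP z = 134.0. Lifting and moving to the left section.

```bash
python3 -m jog '[1,0,0,-0.3,0,0,0,1,0,0,-0.6,0,0,0,1,0.5,0.55,-0.6,0,0,0,1,1.04,1.14,-0.6,0,0,0,1,1.04,1.14,-0.6,0,0,0]'|grep -v rot;python3 -m jog '[1,0,0,0,0,0,0,1,0,0,0,0,0,0]'|grep -v rot
```

```text
time: 4.3
eef_pos: [471.8, 171.7, 157.0]
force: [1.3, 1.0, 0.8]
opening: 0.1
time: 4.47
eef_pos: [465.6, 169.5, 156.1]
force: [-0.2, 0.5, 0.1]
opening: 0.1
```

```bash
python3 -m jog '[1,0.05,0.02,0.2,0,0,0,1,0.05,0.02,0.35,0,0,0,1,0.05,0.02,0.35,0,0,0]'|grep -v rot; python3 -m jog '[1,0,0,0.04,0,0,0,1,0,0,0.08,0,0,0]'|grep -v rot;python3 -m jog '[1,0,0,0.03,0,0,0,1,0,0,0.05,0,0,0]'|grep -v rot
```

```text
time: 4.72
eef_pos: [467.1, 171.1, 141.8]
force: [0.0, -0.2, -0.1]
opening: -0.3
time: 4.88
eef_pos: [467.5, 171.5, 140.2]
force: [-1.8, 0.8, 4.5]
opening: 0.0
time: 5.05
eef_pos: [467.9, 171.5, 137.8]
force: [-0.5, -0.6, 0.6]
opening: 0.5
```

```bash
python3 -m jog '[1,0,0,0.04,0,0,0,1,0,0,0.08,0,0,0]'|grep -v rot; python3 -m jog '[1,0,0,0.02,0,0,0,1,0,0,0.03,0,0,0]'|grep -v rot
```

```text
time: 5.22
eef_pos: [467.9, 171.1, 134.1]
force: [-0.6, -0.6, 0.6]
opening: -0.0
time: 5.38
eef_pos: [468.0, 171.2, 134.0]
force: [-3.1, -0.8, 10.2]
opening: 0.4
```

```bash
python3 -m jog '[1,0,0,-0.3,0,0,0,1,0,0,-0.6,0,0,0,1,-0.5,0.55,-0.6,0,0,0,1,-1.03,1.15,-0.6,0,0,0,1,-1.03,1.15,-0.6,0,0,0]'|grep -v rot;python3 -m jog '[1,0,0,0,0,0,0,1,0,0,0.1,0,0,0,1,0,0,0.2,0,0,0,1,0,0,0.3,0,0,0,1,0,0,0.3,0,0,0]'|grep -v rot
```

```text
time: 5.8
eef_pos: [497.0, 112.2, 157.3]
force: [0.3, -0.5, 0.6]
opening: 0.4
time: 6.22
eef_pos: [493.8, 116.4, 143.9]
force: [0.3, 1.2, -0.8]
opening: 0.0
```

```bash
for i in 1 2; do python3 -m jog '[1,0,0,0.04,0,0,0,1,0,0,0.08,0,0,0]'|grep -v rot;done; python3 -m jog '[1,0,0,0.02,0,0,0,1,0,0,0.05,0,0,0]'|grep -v rot
```

```text
time: 6.38
eef_pos: [494.8, 116.3, 142.0]
force: [-0.5, 0.0, 2.3]
opening: 0.1
time: 6.55
eef_pos: [495.5, 116.1, 139.5]
force: [-0.3, -0.3, 3.3]
opening: -0.0
time: 6.72
eef_pos: [495.3, 115.9, 137.0]
force: [-0.0, 0.6, 0.2]
opening: 0.2
```

```bash
python3 -m jog '[1,0,0,0.03,0,0,0,1,0,0,0.06,0,0,0]'|grep -v rot; python3 -m jog '[1,0,0,0.02,0,0,0,1,0,0,0.04,0,0,0]'|grep -v rot
```

```text
time: 6.88
eef_pos: [494.6, 115.7, 134.0]
force: [-0.5, -0.4, 6.3]
opening: 0.5
time: 7.05
eef_pos: [494.7, 115.8, 133.9]
force: [-3.9, -1.8, 15.2]
opening: -0.1
```

```bash
python3 -m jog '[1,0,0,-0.3,0,0,0,1,0,0,-0.6,0,0,0,1,-0.5,-0.55,-0.6,0,0,0,1,-1.06,-1.13,-0.6,0,0,0,1,-1.06,-1.13,-0.6,0,0,0]'|grep -v rot;python3 -m jog '[1,0,0,0,0,0,0,1,0,0,0.1,0,0,0,1,0,0,0.2,0,0,0,1,0,0,0.3,0,0,0,1,0,0,0.3,0,0,0]'|grep -v rot
```

```text
time: 7.47
eef_pos: [429.7, 91.6, 155.0]
force: [-1.1, -0.9, -0.9]
opening: 0.3
time: 7.88
eef_pos: [437.1, 93.8, 143.7]
force: [0.2, 0.2, -0.3]
opening: 0.0
```

```bash
for i in 1 2; do python3 -m jog '[1,0,0,0.04,0,0,0,1,0,0,0.08,0,0,0]'|grep -v rot;done; python3 -m jog '[1,0,0,0.02,0,0,0,1,0,0,0.05,0,0,0]'|grep -v rot;  python3 -m jog '[1,0,0,0.03,0,0,0,1,0,0,0.06,0,0,0]'|grep -v rot; python3 -m jog '[1,0,0,0.01,0,0,0,1,0,0,0.03,0,0,0]'|grep -v rot
```

```text
time: 8.05
eef_pos: [437.4, 93.9, 141.4]
force: [0.3, -0.1, -0.4]
opening: 0.2
time: 8.22
eef_pos: [437.3, 93.5, 139.0]
force: [-2.5, -2.0, 5.3]
opening: -0.2
time: 8.38
eef_pos: [437.3, 93.8, 136.6]
force: [0.9, 0.1, 0.3]
opening: 0.4
time: 8.55
eef_pos: [437.1, 93.8, 134.0]
force: [-2.6, -1.4, 11.3]
opening: -0.2
time: 8.72
eef_pos: [437.1, 93.8, 133.9]
force: [-4.8, 0.3, 15.4]
opening: -0.4
```

```bash
python3 -m jog '[1,0,0,-0.6,0,0,0,1,0,0,-1.4,0,0,0,1,0,0,-2.3,0,0,0,1,0,0,-3.1,0,0,0,1,0,0,-3.2,0,0,0]'|grep -v rot;python3 -m jog '[1,0.4,-0.7,0,0,0,0,1,0.9,-1.5,0,0,0,0,1,1.4,-2.3,0,0,0,0,1,1.9,-3.1,0,0,0,0,1,2,-3.2,0,0,0,0]'|grep -v rot; python3 -m jog '[1,0,0,0,0,0,0,1,0,0,0,0,0,0,1,0,0,0,0,0,0]'
python3 - <<'E'
from rig import arm
from h import *
c=np.array([452.,132]);y=np.radians(-21.5);x=np.array([np.cos(y),np.sin(y)]);yy=np.array([-x[1],x[0]])
for nm,b in(("top",(195,290,235,350)),("scene",(145,275,200,330))):
  d=arm.camera(nm);W0=cloud(d);W=W0.reshape(-1,3)
  L=np.stack([(W[:,:2]-c)@x,(W[:,:2]-c)@yy],-1)
  m=(W[:,2]>115)&(W[:,2]<145)&(abs(L)<75).all(1)
  r=cv2.minAreaRect(W[m][:,:2].astype(np.float32));print(nm,r,"mid z",np.median(W[(abs(L)<18).all(1)&m][:,2]))
  for k,v in dict(far=(46,0),left=(0,43),near=(-46,0),right=(0,-43)).items():
    q=m&(np.hypot(*(L-v).T)<7);print(k,q.sum(),np.median(W[q][:,2]).round(1))
  cv2.imwrite(f"pics/e_{nm}.png",cv2.resize(d["color"][b[0]:b[1],b[2]:b[3]],None,fx=4.5,fy=4.5,interpolation=cv2.INTER_CUBIC))
E
```

```text
time: 9.13
eef_pos: [440.0, 94.5, 266.7]
force: [0.7, -0.1, 0.2]
opening: -0.2
time: 9.55
eef_pos: [345.8, 219.4, 260.5]
force: [-0.2, -0.4, -0.8]
opening: 0.1
time: 9.8
eef_pos: [349.5, 215.6, 260.6]
tcp_rot: [[0.38, 0.925, -0.0], [0.925, -0.38, -0.001], [-0.001, 0.0, -1.0]]
force: [-0.2, 0.4, -0.7]
opening: -0.1
top ((450.6116943359375, 131.96450805664062), (103.97117614746094, 109.94294738769531), 68.57306671142578) mid z 126.60305909259421
far 27 126.3
left 27 126.5
near 30 126.6
right 29 126.6
scene ((453.02899169921875, 132.80352783203125), (104.88333892822266, 112.48633575439453), 68.5289306640625) mid z 124.79567878131331
far 23 124.7
left 19 124.9
near 14 124.9
right 19 124.6
```

View pics/e_scene.png

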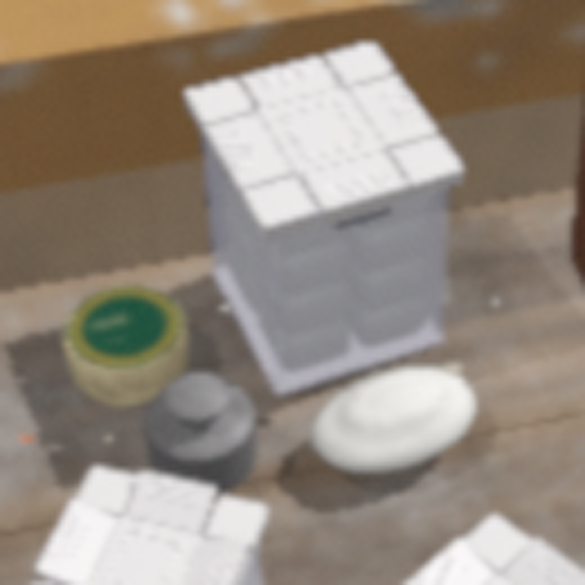

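View pics/e_top.png

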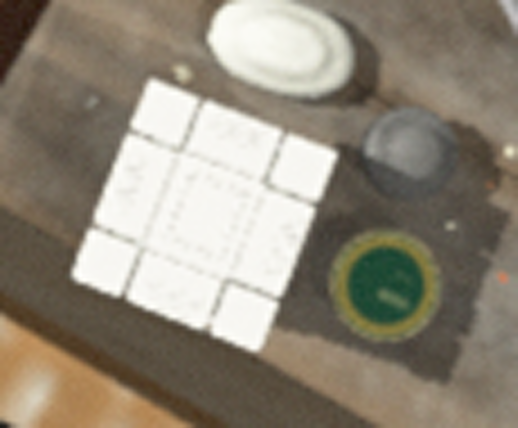

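Both pictures show all four sections flush, with the box and its neighbours where they were. Handing in.

```bash
python3 -c "
from rig import arm
print(arm.finish_job())"
```

```text
the job is handed in; nothing more can be done
None
```

All four rim sections of the largest soap box are clicked shut and flush. I pressed near, left, far and right in turn with the closed fingertips, and each gave way and then bottomed out at panel height. The highest upward force in any reading was about 15 N.

- **Flushness:** in the final top and scene pictures each section measures within 0.3 mm of the middle panel. The two cameras put the panel at 126.6 and 124.8 mm, which is within their 2 mm calibration.
- **Surroundings:** the box moved by about 1 mm or less, which is within measurement error. The soap bar, weight and tin look unmoved.
- **At hand-in:** the robot was clear of everything at about 9.9 s. No check failed.

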